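# Free the jammed snack box from the cupboard dispenser chute

### The job

The snack box has slid down the sloping dispenser chute lying crosswise and is jammed in the narrowing, under the two clear lips. Push it from below back up the chute with the fingers, without taking hold of it, until it lies wholly clear of the lips; only then grip it, lift it out from under the rack bin and set it down gently, flat and lid up, inside the empty shallow grey tray on the shelf. Leave the jars, the ramekin and the spoon where they are.

Things in the scene. Friction and masses are not known exactly. Their poses are not given: they have to be found in the camera images.
- chute: White plastic dispenser fixed on the shelf. Origin on the shelf, under the line where the box's lower long side meets the walls; x level, uphill, roughly towards -y of the robot; y across; z up. The flat grey floor slopes 28 deg (surface at z = 65 mm + x tan 28 deg) from 70 mm down-slope to 150 mm up-slope of x = 0. It is grippy: the box stays where it is pushed, it does not slide back.
- chute_clear (a point): Point on the middle of the chute floor, 62 mm up-slope of the origin, where the lips end; x up the slope, y across, z square to the floor. Side walls 46 mm high, 120 mm apart at the origin, 146 mm here, narrower below. The two clear lips, 4 mm thick, undersides 42 mm off the floor, run from the chute's lower end to here and leave a slot 72 mm wide along the middle.
- chute_bin (a point): Middle of the lower front edge of the shallow white rack bin (250 wide, 90 deep, 32 mm high) fixed over the chute's top end on two posts at its sides; x 141 mm, z 225 mm from the chute's origin. It overhangs where the freed box is taken, so the hand must lean about 28 deg (square to the chute floor, its body on the downhill side).
- snackbox_c (a point): Centre (half-way up) of the shut plastic snack box with latched cream lid: 120 mm long (its y, across the chute), 50 mm wide (its x, up the slope), 36 mm high (its z, out of the lid), 0.1 to 0.2 kg. At the start it lies flat on the chute floor, centre 26 mm up-slope of the chute's origin; it is clear of the lips once its centre is 87 mm or more up-slope.
- snackbox: The same snack box; origin at the centre of its underside, axes as above.
- tray: Empty shallow open tray of grey plastic fixed on the shelf, left of the chute (nearer or farther), 160 mm (its x) by 210 mm (its y), 40 mm high, walls and floor about 4 mm thick. Origin: centre of its underside, on the shelf; z up.
- jar1_c (a point): Centre of a small glass jar with white lid (52 mm across, 75 mm high) standing in the bin above the chute. Leave alone.
- jar2_c (a point): Centre of the other such jar in that bin. Leave alone.
- ramekin: White ceramic ramekin, 80 mm across, 45 mm high, on the shelf beside the tray; origin under its centre. Leave alone.
- spoon_grip (a point): Grip of the pink silicone spoon, 180 mm long, lying on the shelf in front, beyond the chute. Leave alone.
Not all that is in view belongs to the job. Leave any blue or pink look-alike of the snackbox alone.

How it is judged:
On the way, in this order (a step that is already met when the one before it is completed fails the run):
1. the box lies clear of the lips, still down in the chute (x of snackbox_c in the frame of chute_clear above 0.023 m and z of snackbox_c in the frame of chute_clear below 0.03 m), for 0.2 s.
2. the box is lifted out of the chute (height (world z) of snackbox_c above 0.16 m and contact force between snackbox and chute below 0.05 N), for 0.1 s.
At the end, for the whole second after the job is handed in: The snack box lies at rest, let go, flat on the floor of the grey tray (within 0.1 rad of level, lid up, centre below 27 mm over the shelf and within 55 mm by 80 mm of the tray's middle) (x of snackbox_c in the frame of tray between -0.055 and 0.055 m and y of snackbox_c in the frame of tray between -0.08 and 0.08 m and height (world z) of snackbox_c below 0.027 m and angle between snackbox_c's own z axis and vertical below 0.1 rad and linear speed of snackbox below 0.02 m/s); the robot touches nothing.
It fails at once if the box is taken hold of (the grasp point comes over it, down between the fingers) while it is still under the lips (x of snackbox_c in the frame of chute_clear below 0.018 m and z of snackbox_c in the frame of chute_clear below 0.03 m and distance between snackbox_c and chute_clear below 0.12 m and x of the grasp point in the frame of snackbox_c between -0.014 and 0.03 m and y of the grasp point in the frame of snackbox_c between -0.06 and 0.06 m and z of the grasp point in the frame of snackbox_c below 0.03 m).
It fails at once if the box is dropped (falls free faster than 0.7 m/s) (contact force between the fingers and snackbox below 0.05 N and linear speed of snackbox above 0.7 m/s).
It fails at once if a jar is moved more than 20 mm (distance of any of jar1_c, jar2_c from where it was at the start of the episode above 0.02 m).
It fails at once if the ramekin or the spoon is moved more than 20 mm (distance of any of ramekin, spoon_grip from where it was at the start of the episode above 0.02 m).
It also fails if it takes over 58 s, if anything falls off the work surface, if the arm or the gripper's body presses on something with over 40 N, if the wrist force passes 120 N, or if a joint passes its speed limit or range.

### The arm

A 6-joint arm with a two-finger parallel gripper is mounted at the origin on the work surface. World frame = base frame: x ahead of the robot, y to its left, z up, the work surface at z = 0. Lengths are in m, angles in rad, forces in N, time in s.
With the tool pointing down it reaches from about 0.35 to 0.975 m from the base axis. Payload 4.9 kg.
Tool frame: the origin (TCP) lies midway between the tips of the shut fingers; the grasp point (between the pads) lies 19 mm behind it (manip.hold_point_z is the distance from the TCP to the grasp point, in m); z points along the fingers, y is the line along which they close (so a half turn about z gives the same grasp; the last joint's range is limited). The gripper opens to 85 mm and grips with 20 to 120 N. Pads are 22 mm wide; open, the fingers measure 114 mm over their backs; the gripper's body (76 mm by 85 mm) begins 54 mm behind the grasp point. The pads swing forward as they close: fully open they stand 13 mm farther back than shut.
Start: joints at [-1.233, 0.053, 1.613, -0, 1.476, -0.119], TCP at [0.276, -0.561, 0.207] pointing down, gripper open.
Joint ranges: [-3.01, 3.01], [-1.01, 2.22], [0.06, 2.58], [-1.02, 4.17], [0.09, 2.62], [-3.14, 3.14]. Speed limits (rad/s): [2.57, 2.57, 3.14, 3.14, 3.14, 3.14].

### API

Orientations are given as a unit quaternion [w, x, y, z].
In Python, from plant import manip gives the robot as it stands. The module is installed in compiled form; this text tells all that it offers.
- The arm moves only by the shell command python3 -m jog 'ROWS' [OPENING]. ROWS is JSON, one flat list of numbers, 6 for each row, row after row: the shift along the tool's x, y, z in units of 0.1 m (1.0 is 0.1 m), then the turn, a rotation vector about the tool's x, y, z in units of 180 degrees (1.0 is 180 degrees). A call has 1 to 8 rows; each row is the pose to reach, as a shift and turn from the pose commanded when the call began, along the tool's axes at that moment, turning the shorter way round; what a row does not reach only later rows make up. A row lasts 1/8 s, in which the tool goes at most 62.5 mm and 10.7 degrees, less where a joint would pass 70% of its speed; a pose out of reach is approached as far as the arm can. A call with a number of a shift or a turn outside -1 to 1 is refused whole. A call with a gripper value outside its range is refused whole. OPENING is the finger opening in mm, from 0 to 85.4, set as the call begins (- or left out, the last holds). The fingers move at their own pace and stop on an object; the grip force is fixed at half the most. Time passes only in rows, so rows that repeat a pose let the fingers close. It gives the time, the measured TCP pose, the force, the opening and the grip force at its end, in the units of the state.
- manip.state(): the state, without advancing time (a new reading comes with each control period).
- manip.grab_frame(name): name is "scene" or "top" or "wrist"; returns a dict with "img" (400x640x3 uint8, blue, green, red), "z_map" (400x640 float32, m along the optical axis (not along the pixel's ray), 0 where there is no reading), "fx", "fy", "cx", "cy" (pixels), "xyz" and "attitude" of the camera in the world; the wrist camera has in their place "T_tool_cam" (4x4, takes a point from camera to tool coordinates, whose origin is the TCP and whose axes are the flange's). Camera axes: x right, y up, looking along -z (the intrinsics and any distortion apply to the point x, -y, -z); pixel columns grow to the right and rows downward; lengths in m; the calibration is good to about 2 mm. A picture is of the moment at which its call begins: read the wrist's pose just before it.
- manip.job_done(): hands the job in; it is judged then, once.
The state is a dict: "time": time; "joint_pos": joint angles; "joint_vel": joint speeds; "joint_efforts": joint torques, N m; "tool_pos": TCP position; "tool_rot": TCP orientation; "contact_force": force on the tool from outside, world axes, zero at the start; "ft_torque": the same for the moment, N m; "gripper_width": opening from 0.0 (shut) to 1.0 (fully open); "grasp_force": force on a finger pad.
Only numpy, scipy, OpenCV 4.12 (cv2) and the standard library are available. Lean on these libraries where they do the work, as an engineer would, in place of code of your own. Each camera call takes 0.05 s, during which the arm holds its last target. There are 200 camera calls.

## Working session

There is one attempt and no reset: what is moved stays moved. The work goes in short steps, Python scripts to look and compute and a shell command to move; the robot and the scene stay as the last step left them, time stands still between calls to the robot, and variables do not carry over. Pictures are saved under pics/ and viewed, at most 10 in all, crops included, and the job is handed in when it is done.

```bash
mkdir -p pics
cat > h.py <<'E'
import numpy as np, cv2
from scipy.spatial.transform import Rotation as R
from plant import manip
def rot(q): return R.from_quat([q[1],q[2],q[3],q[0]]).as_matrix()
def grab(n):
    s=manip.state(); f=manip.grab_frame(n)
    if n=="wrist":
        T=np.array(f["T_tool_cam"]); Rt=rot(s["tool_rot"])
        f["R"]=Rt@T[:3,:3]; f["o"]=np.array(s["tool_pos"])+Rt@T[:3,3]
    else: f["R"]=rot(f["attitude"]); f["o"]=np.array(f["xyz"])
    return f
def ray(f,u,v): return f["R"]@np.array([(u-f["cx"])/f["fx"],-(v-f["cy"])/f["fy"],-1.])
def plane(f,u,v,z):
    d=ray(f,u,v); return f["o"]+d*(z-f["o"][2])/d[2]
def cloud(f):
    v,u=np.mgrid[0:400,0:640]; z=f["z_map"]
    p=np.stack([(u-f["cx"])/f["fx"]*z,-(v-f["cy"])/f["fy"]*z,-z],-1)@f["R"].T+f["o"]
    p[z==0]=np.nan; return p
def proj(f,P):
    c=(np.asarray(P)-f["o"])@f["R"]; return np.array([f["cx"]-f["fx"]*c[...,0]/c[...,2],f["cy"]+f["fy"]*c[...,1]/c[...,2]]).T
E
python3 - <<'E'
from h import *
for n in("scene","top"):
    f=grab(n); cv2.imwrite(f"pics/{n}.png",f["img"]); print(n,f["o"],f["R"].round(3).tolist(),f["fx"],f["cx"],f["cy"],{k for k in f}, (f["z_map"]>0).mean())
    np.save(f"{n}.npy",f,allow_pickle=True)
print(manip.state(), manip.hold_point_z)
E
```

```text
scene [1.210739   0.17312851 1.05706532] [[-0.396, -0.724, 0.564], [0.918, -0.314, 0.242], [0.002, 0.614, 0.789]] 398.0607347083093 320.87499283780005 203.06328665483028 {'cx', 'fx', 'xyz', 'o', 'cy', 'img', 'R', 'fy', 'z_map', 'attitude'} 0.99608984375
top [ 0.43610201 -0.09754125  1.23885028] [[-0.007, 0.99, -0.144], [-1.0, -0.009, -0.017], [-0.019, 0.144, 0.989]] 463.99488535234315 313.10399326527175 194.91542415434017 {'cx', 'fx', 'xyz', 'o', 'cy', 'img', 'R', 'fy', 'z_map', 'attitude'} 0.996078125
{'time': 0.1, 'joint_pos': array([-1.23300444e+00,  5.32917210e-02,  1.61415299e+00,  3.41066650e-05,
        1.47600106e+00, -1.18987188e-01]), 'joint_vel': array([-0.00064773,  0.00017707, -0.00230675,  0.00126518,  0.00017133,
        0.00163193]), 'joint_efforts': array([-9.43348714e-04, -3.94901955e+01, -3.71362531e+01, -2.04887519e-04,
        3.93845068e-03, -2.52885252e-05]), 'tool_pos': array([ 0.2754773 , -0.56034056,  0.20628766]), 'tool_rot': array([-9.22874843e-04,  9.74032232e-01,  2.26407492e-01, -8.42920650e-05]), 'contact_force': array([-0.70570873, -0.419258  ,  0.42511136]), 'ft_torque': array([ 0.01659687,  0.06287949, -0.01688379]), 'grasp_force': 0.0, 'gripper_width': 0.9978383521623864} 0.0187
```

View pics/scene.png

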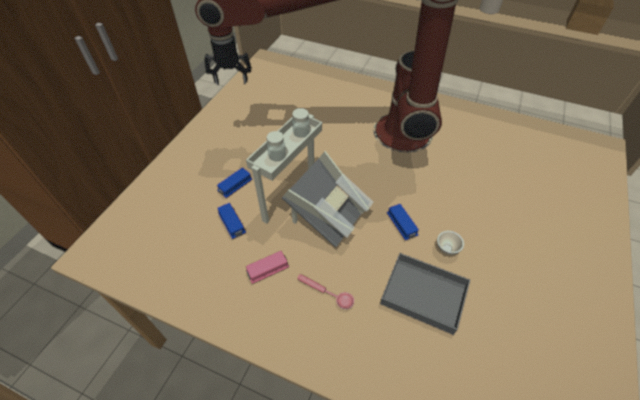

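View pics/top.png

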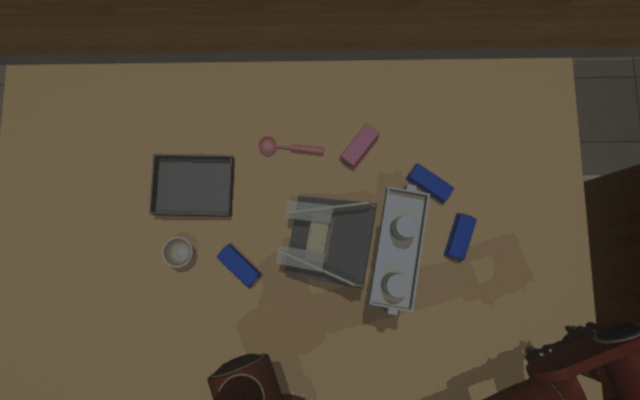

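The snack box (cream lid) is at scene (335,200) and top (318,236), crosswise in the chute. The blue boxes at top (240,265), (430,183) and (461,237) and the pink one at (360,146) are look-alikes outside the chute. The tray is at top (193,186), the ramekin at (178,253), the spoon at (290,148) and the bin at (400,250).

```bash
cat > m.py <<'E'
from h import *
f=np.load("top.npy",allow_pickle=True).item(); g=np.load("scene.npy",allow_pickle=True).item()
a=cv2.resize(f["img"][180:310,260:440],None,fx=3.3,fy=3.3,interpolation=cv2.INTER_CUBIC)[:,:400*2]
b=cv2.resize(g["img"][100:250,240:390],None,fx=2.6,fy=2.6,interpolation=cv2.INTER_CUBIC)
h=390; a=cv2.resize(a,(410,296)); c=np.zeros((390,800,3),np.uint8); c[:296,:410]=a; c[:,410:]=b
cv2.imwrite("pics/crop.png",c)
for n,F in(("top",f),("scene",g)):
    p=cloud(F); I=F["img"].astype(int)
    hsv=cv2.cvtColor(F["img"],cv2.COLOR_BGR2HSV)
    near=(np.abs(p[...,0]-.45)<.25)&(np.abs(p[...,1]+.2)<.25)
    # bin rim / z 0.25..0.27
    m=(p[...,2]>.222)&(p[...,2]<.265)&near
    q=p[m][:,:2].astype(np.float32); r=cv2.minAreaRect(q*1000); print(n,"bin",r,m.sum())
    # chute floor: sloped plane
    m=(p[...,2]>.03)&(p[...,2]<.2)&near&(I.max(-1)<125)&(np.ptp(I,axis=-1)<25)
    q=p[m]; best=0
    rng=np.random.default_rng(0)
    for _ in range(400):
        t=q[rng.choice(len(q),3,False)]; nn=np.cross(t[1]-t[0],t[2]-t[0]); l=np.linalg.norm(nn)
        if l<1e-6: continue
        nn/=l; nn*=np.sign(nn[2])
        if abs(nn[2]-np.cos(np.radians(28)))>.05: continue
        k=np.abs((q-t[0])@nn)<.004
        if k.sum()>best: best=k.sum();K=k
    c0=q[K].mean(0); nn=np.linalg.svd(q[K]-c0)[2][2]; nn*=np.sign(nn[2])
    print("floor",K.sum(),c0,nn,"slope",np.degrees(np.arccos(nn[2])),"uphill yaw",np.degrees(np.arctan2(-nn[1],-nn[0])))
    # tray
    m=(p[...,2]>.028)&(p[...,2]<.06)&(p[...,1]>0.02)&(p[...,0]>.4)&(I.max(-1)<130)
    if n=="top": m[:,250:]=0
    r=cv2.minAreaRect((p[m][:,:2]*1000).astype(np.float32)); print("tray",r,m.sum())
    cm=(hsv[...,0]>15)&(hsv[...,0]<40)&(hsv[...,1]>20)&(hsv[...,2]>140)&near&(p[...,2]>.07)&(p[...,2]<.16)
    print("cream",cm.sum(),p[cm].mean(0) if cm.sum() else 0, np.argwhere(cm).mean(0))
E
python3 m.py
```

```text
top bin ((372.2601623535156, -182.84800720214844), (199.03173828125, 503.99822998046875), 50.21242904663086) 4610
floor 3935 [ 0.48483898 -0.1366226   0.09771788] [0.08455643 0.46004019 0.88386268] slope 27.888114554383403 uphill yaw -100.41484997106218
tray ((560.01171875, 230.06716918945312), (361.00921630859375, 234.1006622314453), 9.662498474121094) 1601
cream 0 0 [nan nan]
scene bin ((379.48748779296875, -175.86610412597656), (183.40728759765625, 505.71649169921875), 50.33357238769531) 2145
floor 2049 [ 0.50823884 -0.12854469  0.08994322] [0.08486245 0.46115724 0.88325102] slope 27.962945977949605 uphill yaw -100.42695270961408
tray ((562.7724609375, 227.2688751220703), (377.3866271972656, 241.10336303710938), 13.773221969604492) 749
cream 465 [ 0.48610259 -0.08962982  0.11068138] [194.68387097 335.35053763]m.py:32: RuntimeWarning: Mean of empty slice.
  print("cream",cm.sum(),p[cm].mean(0) if cm.sum() else 0, np.argwhere(cm).mean(0))
  ret = um.true_divide(
```

View pics/crop.png

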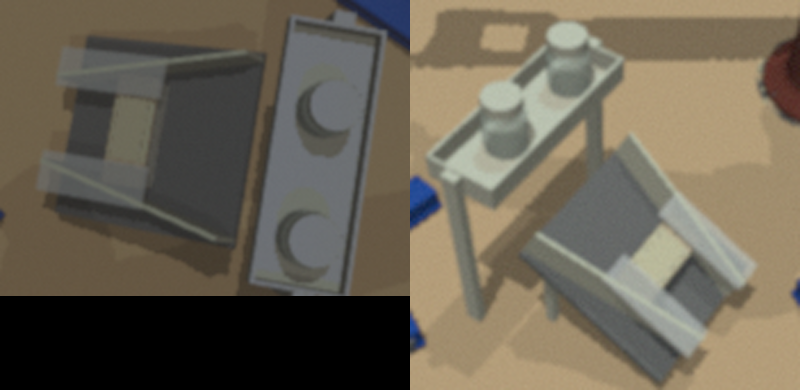

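Confirmed: the cream box is between the clear lips at crop (130,130) and (662,253). Next I refine the chute frame and tray.

```bash
cat > m2.py <<'E'
from h import *
f=np.load("top.npy",allow_pickle=True).item(); g=np.load("scene.npy",allow_pickle=True).item()
p=cloud(f); U=np.zeros((400,640),bool)
m=U.copy(); m[180:318,362:435]=1; m&=(p[...,2]>.222)&(p[...,2]<.262)
m=cv2.morphologyEx(m.astype(np.uint8),cv2.MORPH_OPEN,np.ones((9,9)))>0
r=cv2.minAreaRect((p[m][:,:2]*1000).astype(np.float32)); print("bin",r)
m=U.copy(); m[148:224,145:240]=1; I=f["img"].astype(int)
m&=I.max(-1)<110
for zz in (.036,): 
    k=m&(p[...,2]<.06)&(p[...,2]>.0)
    cnt=max(cv2.findContours(k.astype(np.uint8),0,2)[0],key=cv2.contourArea); P=np.array([plane(f,u,v,.04)[:2] for u,v in cnt[:,0]])
    print("tray",cv2.minAreaRect((P*1000).astype(np.float32)))
    print("tray floor z",np.median(p[180:195,180:205,2]))
yaw=np.radians(-100.42); ux=np.array([np.cos(yaw),np.sin(yaw),0]); uy=np.array([-ux[1],ux[0],0])
# floor plane avg
n=np.array([-ux[0]*np.sin(np.radians(28)),-ux[1]*np.sin(np.radians(28)),np.cos(np.radians(28))])
for c0 in ([.48483898,-.1366226,.09771788],[.50823884,-.12854469,.08994322]):
    c0=np.array(c0); print("ux coordinate of x=0 line",c0@ux-(c0[2]-.065)/np.tan(np.radians(28)), "uy",c0@uy)
b=np.array(r[0])/1000; print("bin ctr ux,uy",b@ux[:2],b@uy[:2])
for n_,F in(("top",f),("scene",g)):
    q=cloud(F); hsv=cv2.cvtColor(F["img"],cv2.COLOR_BGR2HSV)
    print(n_,hsv[236 if n_=="top" else 200,318 if n_=="top" else 335])
    ref=hsv[236 if n_=="top" else 200,318 if n_=="top" else 335].astype(int)
    d=np.abs(hsv.astype(int)-ref); m=(d[...,0]<5)&(d[...,1]<25)&(d[...,2]<30)
    _,L=cv2.connectedComponents(m.astype(np.uint8),connectivity=4); m=L==L[236 if n_=="top" else 200,318 if n_=="top" else 335]
    x=q[m]; print(m.sum(),"med",np.median(x,0),"ux rng",np.percentile(x@ux,[3,50,97]),"uy rng",np.percentile(x@uy,[3,50,97]))
# wall tops in top view: points off floor 35..50mm
    o=ux*0; h=(q-np.array([.485,-.1366,.0977]))@n
    s=(q@ux)-(.0977*0); mm=(h>.034)&(h<.052)&(q[...,2]<.21)&(q[...,0]>.35)&(q[...,0]<.62)&(q[...,1]<0)&(q[...,1]>-.3)
    xs=q[mm]@ux; ys=q[mm]@uy
    for a in np.arange(-.0,.3,.02):
        k=(xs>a)&(xs<a+.02)
        if k.sum()>5: print(round(a,3),k.sum(),ys[k].min().round(4),ys[k].max().round(4))
E
python3 m2.py
```

```text
bin ((460.5941467285156, -260.608154296875), (90.65421295166016, 261.48541259765625), 79.5228042602539)
tray ((639.5039672851562, 241.5037841796875), (250.45176696777344, 200.09564208984375), 89.52007293701172)
tray floor z nan
ux coordinate of x=0 line -0.0148530816463548 uy 0.5015531086952236
ux coordinate of x=0 line -0.012407921518107781 uy 0.5231060767947641
bin ctr ux,uy 0.17300611533949062 0.5001324446001599
top [ 26  46 110]
528 med [nan nan nan] ux rng [nan nan nan] uy rng [nan nan nan]
-0.0 491 0.4263 0.5863
0.02 84 0.4246 0.5869
0.04 53 0.4196 0.5914
0.06 56 0.4146 0.5983
0.08 58 0.4093 0.6021
0.1 8 0.4099 0.6018
scene [ 30  40 183]
273 med [ 0.50034091 -0.08360041  0.10879216] ux rng [-0.02707369 -0.0077044   0.0121296 ] uy rng [0.47435086 0.50624897 0.5357426 ]
-0.0 248 0.4261 0.5888
0.02 44 0.4235 0.5923
0.04 53 0.421 0.5956
0.06 45 0.4166 0.5989
0.08 50 0.4106 0.6054
0.16 12 0.6335 0.6445
```

```bash
cat >> h.py <<'E'
yaw=np.radians(-100.42); c28,s28=np.cos(np.radians(28)),np.sin(np.radians(28))
ux=np.array([np.cos(yaw),np.sin(yaw),0]); uy=np.array([-ux[1],ux[0],0]); uz=np.array([0,0,1.])
O=-.0135*ux+.506*uy
S=ux*c28+uz*s28; N=uz*c28-ux*s28
def ch(s,y,n): return O+.065*uz+s*S+y*uy+n*N
Rpush=np.column_stack([-S,np.cross(-N,-S),-N])   # tool x down-slope
Rgrip=Rpush@R.from_euler('z',90,degrees=True).as_matrix()
def down(a):
    a=np.radians(a); x=np.array([np.cos(a),np.sin(a),0]); return np.column_stack([x,np.cross(-uz,x),-uz])
def to(p,Rt,lab=""):
    s=manip.state(); R0=rot(s["tool_rot"]); d=R0.T@(np.asarray(p)-s["tool_pos"])/.1
    w=R.from_matrix(R0.T@Rt).as_rotvec()/np.pi
    print(lab,"shift",d.round(3),"turn",w.round(3),"deg",round(float(np.linalg.norm(w))*180))
def tcp():
    s=manip.state(); q=s["tool_pos"]-O-.065*uz; print("t",s["time"],"tcp",s["tool_pos"].round(4),"s,y,n",(np.array([q@S,q@uy,q@N])*1e3).round(1),"F",s["contact_force"].round(1),"w",round(s["gripper_width"],3),"gf",s["grasp_force"],"j",s["joint_pos"].round(2))
E
python3 - <<'E'
from h import *
f=np.load("top.npy",allow_pickle=True).item(); p=cloud(f)
for u,v in((153,155),(234,155),(232,217),(151,215),(193,186)): print((u,v),plane(f,u,v,.04)[:2].round(3))
print("floor z",np.nanmedian(p[170:205,170:215,2]))
a=f["img"][150:222,145:240].astype(int).max(-1); print(a[36,::3],a[::3,48])
print(O,ch(-35,0,0)/1); 
tcp()
to([.276,-.56,.44],down(26.2),"up")
to([.45,-.0,.40],down(79.6),"over")
to(ch(-.035,0,.13),Rpush,"pre")
print(np.array(grab("wrist")["T_tool_cam"]).round(3))
E
```

```text
(153, 155) [0.722 0.349]
(234, 155) [0.719 0.133]
(232, 217) [0.554 0.135]
(151, 215) [0.561 0.347]
(193, 186) [0.637 0.239]
floor z 0.005206909030546658
[111 109  81  38  53  72  72  72  72  72  73  71  71  71  71  72  71  72
  73  73  73  74  74  74  74  73  75  74  64  48 110 110] [111 104  57  50  56  73  72  72  72  71  72  71  71  72  71  72  73  71
  71  72  68  69  70  83]
[ 0.50009689 -0.07823904  0.        ] [  6.08931964  30.31528399 -16.3665047 ]
t 0.1 tcp [ 0.2755 -0.5603  0.2063] s,y,n [ 520.9 -133.7 -116.9] F [-0.7 -0.4  0.4] w 0.998 gf 0.0 j [-1.23  0.05  1.61  0.    1.48 -0.12]
up shift [ 0.007 -0.005 -2.337] turn [-0.001 -0.    -0.   ] deg 0
over shift [ 4.038 -4.263 -1.928] turn [-0.001 -0.    -0.297] deg 53
pre shift [ 4.69  -4.073  0.438] turn [-0.073 -0.144 -0.291] deg 60
[[-0.001  0.96   0.281  0.071]
 [ 1.     0.001  0.     0.001]
 [ 0.     0.281 -0.96  -0.166]
 [ 0.     0.     0.     1.   ]]
```

```bash
python3 -m jog '[0,0,-1,0,0,0,0,0,-1,0,0,0]' 25 && python3 -m jog '[0,0,-1,0,0,0,0,0,-1,0,0,0]' && python3 -m jog '[0.8,-0.8,-0.3,0,0,0,0.8,-0.8,-0.3,0,0,0]' && python3 -m jog '[0.8,-0.8,0,0,0,0,0.8,-0.8,0,0,0,0]' && python3 -m jog '[0.8,-0.9,0,0,0,0,0.8,-0.9,0,0,0,0]' && python3 -m jog '[0.8,-0.9,0,0,0,0,0.8,-0.9,0,0,0,0]' && python3 -m jog '[0.8,-0.8,0,0,0,0,0.8,-0.8,0,0,0,0,0.8,-0.8,0,0,0,0]'
python3 -c '
from h import *
tcp(); to(ch(-.035,0,.13),Rpush,"pre")'
```

```text
time: 0.4
tool_pos: [0.2757, -0.5612, 0.3098]
tool_rot: [0.001, 0.974, 0.226, 0.0]
contact_force: [0.5, 0.2, 0.2]
gripper_width: 0.599
grasp_force: 0.0
time: 0.65
tool_pos: [0.2758, -0.5611, 0.411]
tool_rot: [0.002, 0.974, 0.226, 0.0]
contact_force: [0.6, -0.4, 0.1]
gripper_width: 0.296
grasp_force: 0.0
time: 0.9
tool_pos: [0.3124, -0.4527, 0.4379]
tool_rot: [0.0, 0.974, 0.226, 0.0]
contact_force: [1.3, -0.4, 0.3]
gripper_width: 0.289
grasp_force: 0.0
time: 1.15
tool_pos: [0.3491, -0.3447, 0.4376]
tool_rot: [0.0, 0.974, 0.227, 0.0]
contact_force: [0.9, -0.6, -0.6]
gripper_width: 0.293
grasp_force: 0.0
time: 1.4
tool_pos: [0.3809, -0.2287, 0.4371]
tool_rot: [-0.0, 0.974, 0.226, 0.0]
contact_force: [1.5, 0.1, -0.7]
gripper_width: 0.293
grasp_force: 0.0
time: 1.65
tool_pos: [0.4129, -0.1126, 0.4372]
tool_rot: [0.0, 0.974, 0.226, 0.0]
contact_force: [1.0, 0.1, -0.9]
gripper_width: 0.295
grasp_force: 0.0
time: 2.02
tool_pos: [0.4496, -0.0047, 0.4369]
tool_rot: [-0.0, 0.973, 0.229, -0.0]
contact_force: [0.2, -0.9, -0.2]
gripper_width: 0.294
grasp_force: 0.0
t 2.025 tcp [ 0.4496 -0.0047  0.4369] s,y,n [118.8 -62.9 358. ] F [ 0.2 -0.9 -0.2] w 0.294 gf 0.0 j [-0.18 -0.39  1.63  0.    1.9   0.93]
pre shift [0.677 0.151 2.735] turn [-0.072 -0.144 -0.289] deg 60
```

```bash
python3 -m jog '[0.68,0.15,0.9,-0.072,-0.144,-0.289,0.68,0.15,0.9,-0.072,-0.144,-0.289,0.68,0.15,0.9,-0.072,-0.144,-0.289,0.68,0.15,0.9,-0.072,-0.144,-0.289,0.68,0.15,0.9,-0.072,-0.144,-0.289,0.68,0.15,0.9,-0.072,-0.144,-0.289,0.68,0.15,0.9,-0.072,-0.144,-0.289,0.68,0.15,0.9,-0.072,-0.144,-0.289]' 25
python3 -c '
from h import *
tcp(); to(ch(-.035,0,.13),Rpush,"pre")'
```

```text
time: 3.02
tool_pos: [0.517, 0.0082, 0.3475]
tool_rot: [0.154, 0.748, 0.618, -0.186]
contact_force: [0.3, -0.4, 0.4]
gripper_width: 0.292
grasp_force: 0.0
t 3.025 tcp [0.517  0.0082 0.3475] s,y,n [ 54.8   1.  290.8] F [ 0.3 -0.4  0.4] w 0.292 gf 0.0 j [ 0.13 -0.13  1.62 -0.47  1.79  0.25]
pre shift [ 0.897 -0.012  1.609] turn [-0.001 -0.    -0.002] deg 0
```

```bash
python3 -m jog '[0.9,-0.01,0.8,0,0,0,0.9,-0.01,0.8,0,0,0,0.9,-0.01,0.8,0,0,0]' && python3 -m jog '[0,0,0.8,0,0,0,0,0,0.8,0,0,0,0,0,0.8,0,0,0]'
cat > w.py <<'E'
from h import *
import sys
tcp(); f=grab("wrist"); cv2.imwrite(f"pics/{sys.argv[1]}.png",f["img"])
p=cloud(f)-O-.065*uz; s,y,n=[p@a*1e3 for a in (S,uy,N)]
hsv=cv2.cvtColor(f["img"],cv2.COLOR_BGR2HSV)
m=(hsv[...,0]>15)&(hsv[...,0]<40)&(hsv[...,1]>25)&(hsv[...,2]>90)&(n>20)&(n<60)&(np.abs(y)<75)&(s>-30)&(s<180)
m=cv2.morphologyEx(m.astype(np.uint8),cv2.MORPH_OPEN,np.ones((5,5)))
k,L,st,_=cv2.connectedComponentsWithStats(m)
if k>1:
    m=L==1+st[1:,4].argmax(); print("cream",m.sum(),"s",np.percentile(s[m],[1,50,99]).round(1),"y",np.percentile(y[m],[1,50,99]).round(1),"n",np.median(n[m]).round(1))
    print(cv2.minAreaRect(np.column_stack([s[m],y[m]]).astype(np.float32)))
# wall tops
for a in range(0,150,25):
    k=(s>a)&(s<a+10)&(n>38)&(n<52)&(abs(y)<90)
    if k.sum()>5: print("wall",a,np.percentile(y[k],[1,99]).round(1))
k=(np.abs(n)<8)&(s>0)&(s<140)&(np.abs(y)<50); print("floor n",np.median(n[k]) if k.any() else None)
E
python3 w.py w1
```

```text
time: 3.4
tool_pos: [0.5213, 0.0499, 0.2296]
tool_rot: [0.152, 0.746, 0.619, -0.19]
contact_force: [0.6, 0.6, 0.9]
gripper_width: 0.29
grasp_force: 0.0
time: 3.78
tool_pos: [0.5171, 0.0126, 0.165]
tool_rot: [0.154, 0.748, 0.618, -0.186]
contact_force: [0.8, 0.2, 0.7]
gripper_width: 0.291
grasp_force: 0.0
t 3.775 tcp [0.5171 0.0126 0.165 ] s,y,n [-34.7   0.3 131.7] F [0.8 0.2 0.7] w 0.291 gf 0.0 j [ 0.14 -0.03  1.83 -0.46  1.52  0.4 ]
cream 269 s [-0.   3.7  8.4] y [-36.8 -24.5 -10.6] n 34.8
((4.082826137542725, -24.294445037841797), (27.27458953857422, 8.98423957824707), 87.52959442138672)
wall 0 [-79.7  78.4]
wall 25 [-80.   78.7]
wall 50 [-80.4  79.4]
floor n -0.9004418544497624
```

View pics/w1.png

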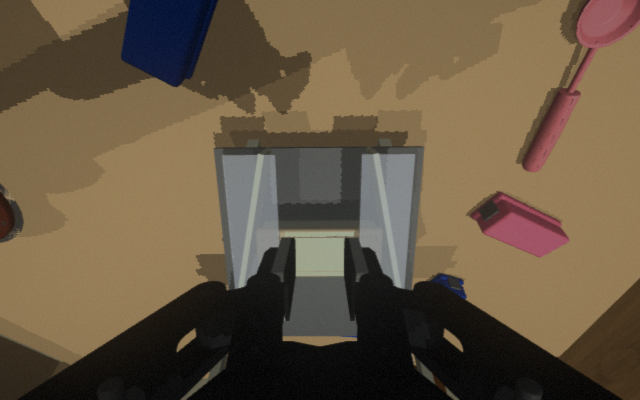

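The view shows the slot between the lips at cols 280-360, the box's lid and lower side at rows 230-275, and the fingers centred on the slot at cols 283-345. I descend, then push.

```bash
python3 -m jog '[0,0,0.5,0,0,0,0,0,0.7,0,0,0,0,0,0.7,0,0,0]' && python3 -m jog '[0,0,0.2,0,0,0,0,0,0.4,0,0,0,0,0,0.54,0,0,0,0,0,0.54,0,0,0,0,0,0.54,0,0,0]' && python3 -m jog '[-0.1,0,0,0,0,0,-0.2,0,0,0,0,0,-0.2,0,0,0,0,0]'
python3 -c '
from h import *
tcp()'
```

```text
time: 4.2
tool_pos: [0.5106, -0.0188, 0.1021]
tool_rot: [0.154, 0.747, 0.619, -0.187]
contact_force: [-0.4, 1.0, 0.9]
gripper_width: 0.291
grasp_force: 0.0
time: 4.82
tool_pos: [0.5064, -0.0436, 0.0546]
tool_rot: [0.154, 0.747, 0.619, -0.186]
contact_force: [-0.4, 0.5, -0.6]
gripper_width: 0.291
grasp_force: 0.0
time: 5.2
tool_pos: [0.5033, -0.0616, 0.0648]
tool_rot: [0.155, 0.748, 0.619, -0.185]
contact_force: [-1.0, -0.7, -0.0]
gripper_width: 0.291
grasp_force: 0.0
t 5.2 tcp [ 0.5033 -0.0616  0.0648] s,y,n [-15.    0.2   7.8] F [-1.  -0.7 -0. ] w 0.291 gf 0.0 j [ 0.01  0.02  1.96 -0.5   1.3   0.37]
```

```bash
python3 -m jog '[-0.05,0,0,0,0,0,-0.1,0,0,0,0,0,-0.15,0,0,0,0,0,-0.2,0,0,0,0,0,-0.25,0,0,0,0,0,-0.3,0,0,0,0,0,-0.35,0,0,0,0,0,-0.4,0,0,0,0,0]'
python3 -c '
from h import *
tcp()'; python3 w.py w2
```

```text
time: 6.2
tool_pos: [0.4962, -0.0959, 0.0827]
tool_rot: [0.154, 0.747, 0.619, -0.186]
contact_force: [0.0, 2.3, -0.2]
gripper_width: 0.291
grasp_force: 1.0
t 6.2 tcp [ 0.4962 -0.0959  0.0827] s,y,n [24.3 -0.6  7.1] F [ 0.   2.3 -0.2] w 0.291 gf 0.9686285522184335 j [-0.06 -0.03  1.98 -0.5   1.3   0.29]
t 6.2 tcp [ 0.4962 -0.0959  0.0827] s,y,n [24.3 -0.6  7.1] F [ 0.   2.3 -0.2] w 0.291 gf 0.9686285522184335 j [-0.06 -0.03  1.98 -0.5   1.3   0.29]
cream 3918 s [35.5 56.2 74.6] y [-19.2  -0.7  18. ] n 36.0
((55.36981964111328, -1.0629405975341797), (41.76652526855469, 39.514774322509766), 1.4688150882720947)
wall 0 [-79.8  78.6]
wall 25 [-79.8  78.4]
wall 50 [-65.9  63.4]
wall 75 [-77.2  75.9]
floor n -0.8100694127937023
```

View pics/w2.png

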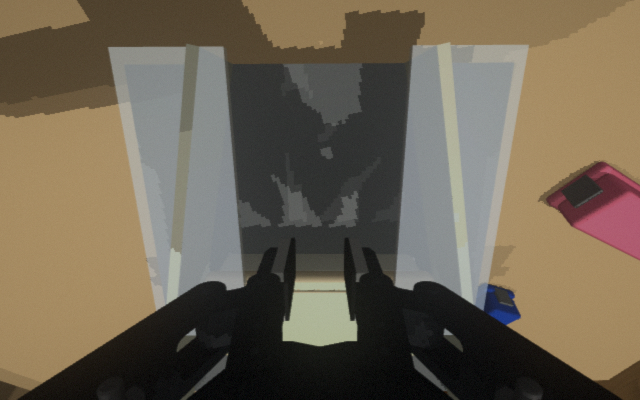

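The box moves up with the fingers. Its lower edge (row ~285) runs level across the picture, so it is straight, with its centre at about s = 60 mm. I push 36 mm more.

```bash
python3 -m jog '[-0.05,0,0,0,0,0,-0.1,0,0,0,0,0,-0.15,0,0,0,0,0,-0.2,0,0,0,0,0,-0.25,0,0,0,0,0,-0.3,0,0,0,0,0,-0.34,0,0,0,0,0,-0.37,0,0,0,0,0]' && python3 -m jog '[0,0,0,0,0,0,0,0,0,0,0,0,0,0,0,0,0,0]'
python3 w.py w3
python3 -m jog '[0.1,0,0,0,0,0,0.3,0,0,0,0,0,0.5,0,0,0,0,0]' && python3 -m jog '[0.1,0,-0.4,0,0,0,0.1,0,-0.9,0,0,0,0.1,0,-0.9,0,0,0]' && python3 -m jog '[0,0,-0.4,0,0,0,0,0,-0.8,0,0,0,0,0,-0.8,0,0,0,0,0,-0.8,0,0,0]'
python3 w.py w4
```

```text
time: 7.25
tool_pos: [0.4901, -0.128, 0.1]
tool_rot: [0.154, 0.747, 0.619, -0.186]
contact_force: [0.1, 2.6, 0.5]
gripper_width: 0.291
grasp_force: 1.1
time: 7.62
tool_pos: [0.4901, -0.1279, 0.0998]
tool_rot: [0.154, 0.747, 0.619, -0.186]
contact_force: [-0.3, 0.4, 0.4]
gripper_width: 0.294
grasp_force: 0.0
t 7.625 tcp [ 0.4901 -0.1279  0.0998] s,y,n [61.1 -0.9  7. ] F [-0.3  0.4  0.4] w 0.294 gf 0.0 j [-0.12 -0.07  1.99 -0.51  1.3   0.22]
cream 3891 s [ 72.6  92.9 111.1] y [-19.5  -1.1  17.6] n 36.0
((92.28521728515625, 0.4887104034423828), (39.89796447753906, 42.09330368041992), 83.63475799560547)
wall 0 [-79.7  78.5]
wall 25 [-79.7  78.4]
wall 50 [-79.5  78.3]
wall 75 [-83.2  82.1]
floor n -0.8023322492939916
time: 8.05
tool_pos: [0.4984, -0.0835, 0.0758]
tool_rot: [0.154, 0.747, 0.619, -0.186]
contact_force: [0.4, 1.1, 0.2]
gripper_width: 0.289
grasp_force: 0.0
time: 8.43
tool_pos: [0.511, -0.0325, 0.1553]
tool_rot: [0.157, 0.747, 0.619, -0.183]
contact_force: [0.3, 0.1, -0.7]
gripper_width: 0.291
grasp_force: 0.0
time: 8.93
tool_pos: [0.5141, 0.0025, 0.2201]
tool_rot: [0.154, 0.747, 0.619, -0.187]
contact_force: [-0.6, 0.0, -0.1]
gripper_width: 0.294
grasp_force: 0.0
t 8.925 tcp [0.5141 0.0025 0.2201] s,y,n [  0.5  -0.8 175.4] F [-0.6  0.  -0.1] w 0.294 gf 0.0 j [ 0.12 -0.09  1.79 -0.46  1.6   0.33]
cream 766 s [ 95.2 109.4 121.1] y [-28.5  -3.3  25.1] n 35.8
((107.5854721069336, -1.5559806823730469), (56.17223358154297, 27.468164443969727), 89.75579071044922)
wall 0 [-79.5  78.4]
wall 25 [-79.5  78.5]
wall 50 [-79.5  78.4]
wall 75 [-82.8  81.8]
wall 100 [-88.3  87. ]
floor n -0.8332853320750624
```

View pics/w4.png

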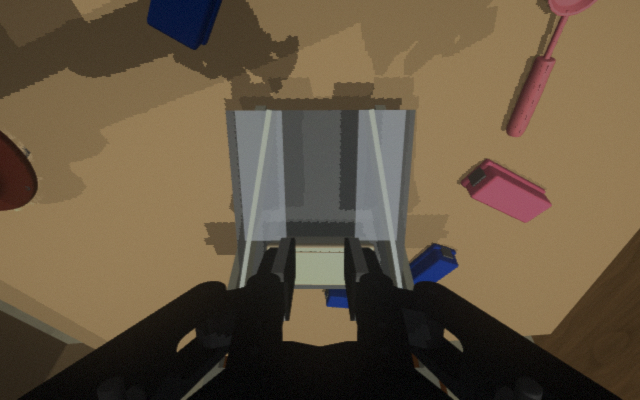

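The box's far edge is at row 285 and its near edge at row 247; the lips end at row 240. Its centre is at s ≈ 97 mm, so it is clear of the lips. I turn to the gripping orientation and go over it.

```bash
python3 -m jog '[0,0,0,0,0,0.5,0,0,0,0,0,0.5,0,0,0,0,0,0.5,0,0,0,0,0,0.5,0,0,0,0,0,0.5,0,0,0,0,0,0.5,0,0,0,0,0,0.5,0,0,0,0,0,0.5]' 74; python3 -c '
from h import *
tcp(); to(ch(.097,-.001,.1),Rgrip)'
```

```text
time: 9.98
tool_pos: [0.5137, 0.002, 0.2196]
tool_rot: [0.24, 0.968, -0.059, -0.032]
contact_force: [0.6, -0.3, 0.2]
gripper_width: 0.864
grasp_force: 0.0
t 9.975 tcp [0.5137 0.002  0.2196] s,y,n [  0.8  -1.1 174.7] F [ 0.6 -0.3  0.2] w 0.864 gf 0.0 j [ 0.12 -0.09  1.79 -0.46  1.6   1.84]
 shift [-0.053  0.961  0.747] turn [0.    0.002 0.019] deg 4
```

```bash
python3 -m jog '[-0.03,0.5,0,0,0.002,0.019,-0.05,0.96,0.2,0,0.002,0.019,-0.05,0.96,0.74,0,0.002,0.019,-0.05,0.96,0.74,0,0.002,0.019,-0.05,0.96,0.74,0,0.002,0.019]' ; python3 -c '
from h import *
tcp(); to(ch(.097,-.001,.001),Rgrip)'; python3 w.py w5
```

```text
time: 10.6
tool_pos: [0.4941, -0.1151, 0.2012]
tool_rot: [0.241, 0.967, -0.084, -0.021]
contact_force: [0.9, 0.8, 1.0]
gripper_width: 0.868
grasp_force: 0.0
t 10.6 tcp [ 0.4941 -0.1151  0.2012] s,y,n [ 96.9   0.8 102.8] F [0.9 0.8 1. ] w 0.868 gf 0.0 j [-0.1  -0.17  1.9  -0.49  1.47  1.71]
 shift [-2.100e-02  1.000e-03  1.018e+00] turn [-0.    -0.001  0.002] deg 0
t 10.6 tcp [ 0.4941 -0.1151  0.2012] s,y,n [ 96.9   0.8 102.8] F [0.9 0.8 1. ] w 0.868 gf 0.0 j [-0.1  -0.17  1.9  -0.49  1.47  1.71]
cream 8655 s [ 73.3  97.5 121.6] y [-58.2   6.1  58.1] n 35.8
((97.4718017578125, -0.9842109680175781), (120.25236511230469, 49.862491607666016), 89.66535186767578)
wall 0 [-47.3  79. ]
wall 25 [-78.6  79.2]
wall 50 [-79.7  78.7]
wall 75 [-83.   82.2]
wall 100 [-88.4  87.5]
wall 125 [-89.8  89.7]
floor n -0.7697187180165009
```

View pics/w5.png

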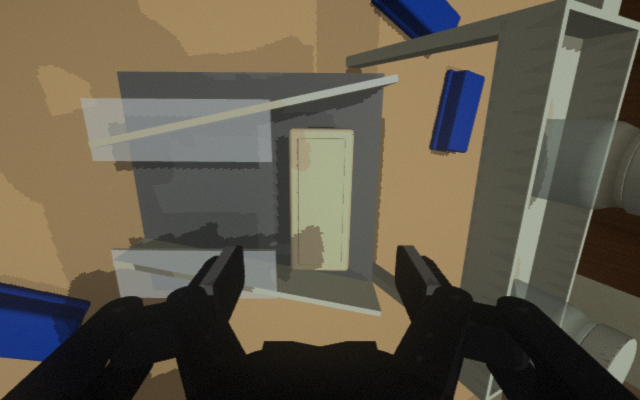

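The box, at cols 290-353 and rows 128-270, lies clear of the lips, which end at col 275. It is centred at s = 97.5, y = -1 mm and square to the fingers. I descend and grip.

```bash
python3 -m jog '[-0.02,0,0.3,0,0,0,-0.02,0,0.6,0,0,0,-0.02,0,0.8,0,0,0,-0.02,0,0.93,0,0,0,-0.02,0,1.0,0,0,0,-0.02,0,1.0,0,0,0,-0.02,0,1.0,0,0,0]'; python3 -c '
from h import *
tcp()'; python3 -m jog '[0,0,0,0,0,0,0,0,0,0,0,0,0,0,0,0,0,0,0,0,0,0,0,0,0,0,0,0,0,0,0,0,0,0,0,0]' 30;  python3 -c '
from h import *
tcp()'
```

```text
time: 11.52
tool_pos: [0.485, -0.1609, 0.1142]
tool_rot: [0.241, 0.967, -0.085, -0.02]
contact_force: [-0.5, 0.2, -0.5]
gripper_width: 0.868
grasp_force: 0.0
t 11.525 tcp [ 0.485  -0.1609  0.1142] s,y,n [97.3  0.1  4. ] F [-0.5  0.2 -0.5] w 0.868 gf 0.0 j [-0.19 -0.11  1.99 -0.51  1.29  1.71]
time: 12.28
tool_pos: [0.4851, -0.1609, 0.1143]
tool_rot: [0.241, 0.967, -0.085, -0.02]
contact_force: [-0.1, 3.4, 6.2]
gripper_width: 0.559
grasp_force: 62.4
t 12.275 tcp [ 0.4851 -0.1609  0.1143] s,y,n [97.4  0.2  4.1] F [-0.1  3.4  6.2] w 0.559 gf 62.399654388427734 j [-0.19 -0.11  1.99 -0.51  1.29  1.71]
```

```bash
python3 -m jog '[0,0,-0.1,0,0,0,0,0,-0.25,0,0,0,0,0,-0.4,0,0,0,0,0,-0.6,0,0,0,0,0,-0.8,0,0,0,0,0,-1,0,0,0,0,0,-1,0,0,0]' && python3 -m jog '[0,0,-0.3,0,0,0,0,0,-0.7,0,0,0,0,0,-0.7,0,0,0]'; python3 -c '
from h import *
tcp(); 
for a in (90,-90): to([.638,.241,.2],down(a),a)
to([.55,.05,.25],down(40),"mid")'
```

```text
time: 13.15
tool_pos: [0.4939, -0.1143, 0.2041]
tool_rot: [0.241, 0.967, -0.084, -0.019]
contact_force: [-0.2, 0.5, -1.3]
gripper_width: 0.559
grasp_force: 61.9
time: 13.52
tool_pos: [0.4997, -0.0821, 0.2663]
tool_rot: [0.241, 0.967, -0.085, -0.018]
contact_force: [-0.9, -0.0, -1.4]
gripper_width: 0.559
grasp_force: 62.3
t 13.525 tcp [ 0.4997 -0.0821  0.2663] s,y,n [ 97.9   0.3 175.9] F [-0.9 -0.  -1.4] w 0.559 gf 62.31883406639099 j [-0.03 -0.2   1.81 -0.48  1.59  1.72]
90 shift [ 0.803 -3.335 -1.013] turn [ 0.115  0.134 -0.543] deg 103
-90 shift [ 0.803 -3.335 -1.013] turn [ 0.128 -0.11   0.435] deg 84
mid shift [ 0.268 -1.303 -0.505] turn [ 0.146  0.066 -0.272] deg 57
```

```bash
python3 -m jog '[0.1,-0.3,-0.15,0.146,0.066,-0.272,0.2,-0.6,-0.3,0.146,0.066,-0.272,0.25,-0.9,-0.5,0.146,0.066,-0.272,0.25,-1,-0.5,0.146,0.066,-0.272,0.25,-1,-0.5,0.146,0.066,-0.272,0.25,-1,-0.5,0.146,0.066,-0.272,0.25,-1,-0.5,0.146,0.066,-0.272]'; python3 -c '
from h import *
tcp(); to([.638,.241,.2],down(90))'
```

```text
time: 14.4
tool_pos: [0.5413, 0.0221, 0.2586]
tool_rot: [-0.002, 0.94, 0.34, -0.004]
contact_force: [0.2, -0.0, -2.1]
gripper_width: 0.56
grasp_force: 62.3
t 14.4 tcp [0.5413 0.0221 0.2586] s,y,n [ -2.8  22.4 220.7] F [ 0.2 -0.  -2.1] w 0.56 gf 62.30138897895813 j [-0.1  -0.17  1.74 -0.    1.58  0.78]
 shift [ 2.147 -1.061  0.579] turn [-0.002  0.001 -0.279] deg 50
```

```bash
python3 -m jog '[0.4,-0.2,0,0,0,-0.279,0.8,-0.4,0,0,0,-0.279,1,-0.5,0,0,0,-0.279,1,-0.5,0,0,0,-0.279,1,-0.5,0,0,0,-0.279,1,-0.5,0,0,0,-0.279]'; python3 -c '
from h import *
tcp(); to([.638,.241,.2],down(90))'
```

```text
time: 15.15
tool_pos: [0.5862, 0.1258, 0.2593]
tool_rot: [-0.002, 0.707, 0.707, -0.002]
contact_force: [-0.7, -0.1, -0.7]
gripper_width: 0.557
grasp_force: 62.3
t 15.15 tcp [0.5862 0.1258 0.2593] s,y,n [-99.8  47.7 273.1] F [-0.7 -0.1 -0.7] w 0.557 gf 62.312822341918945 j [ 0.09 -0.03  1.61  0.    1.57  0.09]
 shift [1.151 0.523 0.589] turn [-0.002 -0.     0.   ] deg 0
```

```bash
python3 -m jog '[0.5,0.3,0.1,-0.002,0,0,1,0.52,0.5,-0.002,0,0,1,0.52,1,-0.002,0,0,1,0.52,1,-0.002,0,0]' && python3 -m jog '[0.15,0,0.3,0,0,0,0.15,0,0.3,0,0,0,0.15,0,0.3,0,0,0]'
python3 - <<'E'
from h import *
tcp(); to([.638,.241,.009],down(90))
f=grab("scene"); c=cv2.resize(f["img"][180:350,340:500],None,fx=3,fy=3); 
w=grab("wrist"); cv2.imwrite("pics/p.png",np.hstack([cv2.resize(c,(376,400)),cv2.resize(w["img"],(424,400))]))
E
```

```text
time: 15.65
tool_pos: [0.6337, 0.2254, 0.1531]
tool_rot: [-0.003, 0.707, 0.708, -0.005]
contact_force: [-0.5, -0.5, -2.3]
gripper_width: 0.558
grasp_force: 62.5
time: 16.02
tool_pos: [0.6391, 0.2404, 0.1331]
tool_rot: [0.001, 0.707, 0.708, 0.002]
contact_force: [0.3, 0.6, -1.0]
gripper_width: 0.559
grasp_force: 62.5
t 16.025 tcp [0.6391 0.2404 0.1331] s,y,n [-267.    79.   219.1] F [ 0.3  0.6 -1. ] w 0.559 gf 62.51083016395569 j [ 0.25  0.23  1.54 -0.    1.36  0.25]
 shift [ 0.004 -0.016  1.241] turn [ 0.001 -0.     0.   ] deg 0
```

View pics/p.png

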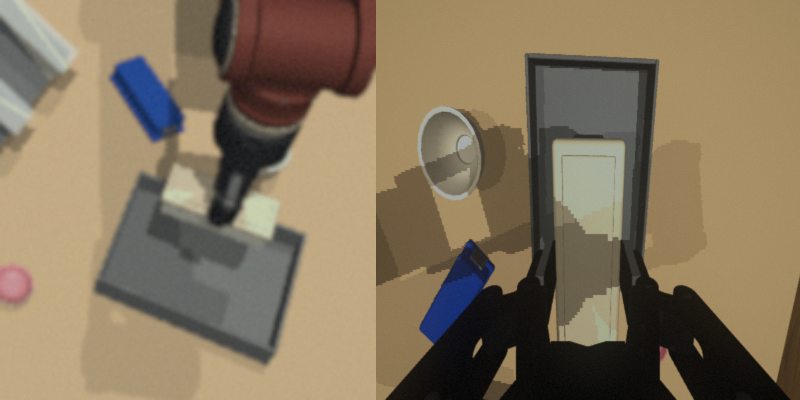

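The box is held level over the tray, square to it, with the tray walls clear on both sides (right view, cols 527-657). I lower it gently.

```bash
python3 -m jog '[0,-0.01,0.3,0,0,0,0,-0.01,0.6,0,0,0,0,-0.01,0.8,0,0,0,0,-0.01,0.95,0,0,0,0,-0.01,1,0,0,0,0,-0.01,1,0,0,0]' && python3 -m jog '[0,0,0.06,0,0,0,0,0,0.12,0,0,0,0,0,0.16,0,0,0,0,0,0.18,0,0,0,0,0,0.18,0,0,0]'  && python3 -m jog '[0,0,0.02,0,0,0,0,0,0.04,0,0,0,0,0,0.04,0,0,0]'; python3 -c '
from h import *
tcp()'
```

```text
time: 16.88
tool_pos: [0.6374, 0.2411, 0.0308]
tool_rot: [0.0, 0.706, 0.708, 0.001]
contact_force: [-0.7, 0.5, -0.8]
gripper_width: 0.556
grasp_force: 62.5
time: 17.5
tool_pos: [0.6369, 0.241, 0.0121]
tool_rot: [0.0, 0.706, 0.708, 0.001]
contact_force: [0.1, 0.1, -0.9]
gripper_width: 0.562
grasp_force: 62.5
time: 17.88
tool_pos: [0.637, 0.241, 0.0082]
tool_rot: [0.0, 0.706, 0.708, 0.001]
contact_force: [0.5, 0.6, -1.8]
gripper_width: 0.563
grasp_force: 62.5
t 17.875 tcp [0.637  0.241  0.0082] s,y,n [-325.8   76.9  108.8] F [ 0.5  0.6 -1.8] w 0.563 gf 62.54306674003601 j [0.25 0.36 1.61 0.   1.17 0.25]
```

```bash
python3 -m jog '[0,0,0.01,0,0,0,0,0,0.02,0,0,0,0,0,0.02,0,0,0]' && python3 -m jog '[0,0,0.01,0,0,0,0,0,0.02,0,0,0,0,0,0.02,0,0,0]'
```

```text
time: 18.25
tool_pos: [0.6373, 0.241, 0.0078]
tool_rot: [0.0, 0.706, 0.708, 0.001]
contact_force: [-3.5, -1.7, 6.2]
gripper_width: 0.56
grasp_force: 63.3
time: 18.62
tool_pos: [0.6373, 0.241, 0.0078]
tool_rot: [0.0, 0.706, 0.708, 0.0]
contact_force: [-8.2, -2.4, 14.0]
gripper_width: 0.553
grasp_force: 64.3
```

```bash
python3 -m jog '[0,0,-0.02,0,0,0,0,0,-0.02,0,0,0]' && python3 -m jog '[0,0,0,0,0,0,0,0,0,0,0,0,0,0,0,0,0,0,0,0,0,0,0,0,0,0,0,0,0,0]' 74 && python3 -m jog '[0,0,-0.2,0,0,0,0,0,-0.5,0,0,0,0,0,-1,0,0,0,0,0,-1,0,0,0]' && python3 -m jog '[0,0,-0.5,0,0,0,0,0,-1,0,0,0,0,0,-1,0,0,0,0,0,-1,0,0,0]'
python3 - <<'E'
from h import *
tcp(); f=grab("wrist"); p=cloud(f); hsv=cv2.cvtColor(f["img"],cv2.COLOR_BGR2HSV)
m=(hsv[...,1]>20)&(hsv[...,2]>90)&(p[...,2]>.032)&(p[...,2]<.06)&(abs(p[...,0]-.638)<.06)&(abs(p[...,1]-.241)<.09)
q=p[m]; print(m.sum(),cv2.minAreaRect((q[:,:2]*1000).astype(np.float32)),np.median(q[:,2]))
c0=q.mean(0); n=np.linalg.svd(q-c0,full_matrices=False)[2][2]; print(n)
cv2.imwrite("pics/end.png",f["img"])
E
```

```text
time: 18.88
tool_pos: [0.6377, 0.2412, 0.0078]
tool_rot: [0.001, 0.706, 0.708, 0.001]
contact_force: [-2.4, -0.8, 6.7]
gripper_width: 0.558
grasp_force: 63.4
time: 19.5
tool_pos: [0.6371, 0.241, 0.0062]
tool_rot: [0.0, 0.706, 0.708, 0.001]
contact_force: [-0.7, 0.7, 0.6]
gripper_width: 0.868
grasp_force: 0.0
time: 20.0
tool_pos: [0.6413, 0.2421, 0.1149]
tool_rot: [0.003, 0.706, 0.708, 0.006]
contact_force: [0.6, 0.6, 1.1]
gripper_width: 0.868
grasp_force: 0.0
time: 20.5
tool_pos: [0.6366, 0.2408, 0.2064]
tool_rot: [0.0, 0.706, 0.708, 0.001]
contact_force: [-0.4, -0.7, 0.3]
gripper_width: 0.87
grasp_force: 0.0
t 20.5 tcp [0.6366 0.2408 0.2064] s,y,n [-232.5   76.6  283.8] F [-0.4 -0.7  0.3] w 0.87 gf 0.0 j [0.25 0.18 1.48 0.   1.48 0.25]
4504 ((638.3216552734375, 240.53245544433594), (118.88626861572266, 50.00863265991211), 89.49427032470703) 0.039649235220158785
[-0.00162377  0.00143643  0.99999765]
```

View pics/end.png

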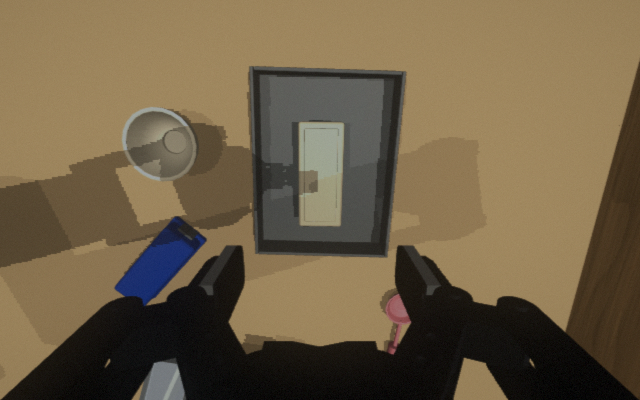

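The box, at cols 298-343 and rows 122-226, lies flat in the middle of the tray with its lid at z = 40 mm. The gripper is clear of it, so I hand in.

```bash
python3 -c '
from plant import manip
print(manip.job_done())'
```

```text
the job is handed in; nothing more can be done
None
```

The snack box was pushed clear of the lips, then gripped, lifted out and set flat, lid up, in the middle of the grey tray; I handed the job in at about 20.5 s, and no verdict came back.

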